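# Rivet the retaining bar shut on a tray of chocolate pops

### The arm

A 6-joint arm with a two-finger parallel gripper is mounted at the origin on the work surface. World frame = base frame: x ahead of the robot, y to its left, z up, the work surface at z = 0. Lengths are in m, angles in rad, forces in N, time in s.
With the tool pointing down it reaches from about 0.375 to 0.975 m from the base axis. Payload 3.8 kg.
Tool frame: the origin (TCP) lies between the finger pads; the fingertips stand ahead of it and the grasp point (between the pads) lies 5 mm behind it (ctrl.tips_ahead is the z of the fingertips in the tool frame, in m); z points along the fingers, y is the direction in which the jaws open and shut (so a half turn about z gives the same grasp; the last joint's range is limited). The gripper opens to 88 mm and grips with 3 to 60 N. Pads are 18 mm wide; open, the fingers measure 123 mm over their backs; the gripper's body (75 mm by 187 mm) begins 45 mm behind the grasp point.
Start: joints at [-1.307, 0.264, 1.604, -0, 1.274, -0.037], TCP at [0.2, -0.645, 0.253] pointing down, gripper open.
Joint ranges: [-2.63, 2.63], [-0.94, 2.18], [0.31, 2.57], [-1.31, 4.45], [0, 2.66], [-2.55, 2.55]. Speed limits (rad/s): [2.57, 2.57, 3.14, 3.14, 3.14, 3.14].

### API

Orientations are given as a unit quaternion [x, y, z, w].
In Python, from bench import ctrl gives the robot as it stands.
- The arm moves only by the tool play_rows, never from a script. Its argument "moves" is a list that holds one entry, the list of rows, each a list of 5 numbers: the opening in per cent of the stroke, from 0 (shut) to 100 (fully open), then the shift along the tool's x, y, z in mm, then the turn about the tool's z in rad. In form: [[[jaw, tx, ty, tz, roll], ...]]. A call has 1 to 20 rows; each row shifts and turns the commanded pose from where the row before left it, along the tool's axes as they then stand; what a row does not reach is not made up. A row lasts 1/8 s, in which the tool goes at most 62.5 mm and 10.7 degrees, less where a joint would pass 70% of its speed; a pose out of reach is approached as far as the arm can. A call is refused whole if a number of a shift passes 62.5 or a number of a turn 0.188, either way. A call with a gripper value outside its range is refused whole. The fingers move at their own pace and stop on an object; "grip_force" is the grip in N (left out, the last holds). Time passes only in rows, so rows that do not move let the fingers close. It gives the time, the measured TCP pose, the force and the opening at its end, in the units of the state.
- ctrl.read_state(): the state, without advancing time (a new reading comes with each control period).
- ctrl.camera(name): name is "scene" or "top" or "wrist"; returns a dict with "frame" (480x640x3 uint8, blue, green, red), "camera_matrix" (3x3 intrinsics, pixels), "R" (3x3) and "t" (3): a world point X has camera coordinates R X + t. Camera axes: x right, y down, z forward; pixel columns grow to the right and rows downward; lengths in m; the calibration is good to about 2 mm. A picture is of the moment at which its call begins. There is no depth.
- ctrl.job_done(): hands the job in, once; it reports no verdict.
Trained networks look in a picture, given as the dict that the camera call returned (one of the last four; its "shot" number tells which), for a name from the list of things; names that differ only in an ending like _2 or _b are one class to them, and where a whole thing is asked for, a point or a joint stands for the part that bears it (a point fixed in the world has none). Each returns a list of dicts, best first, with "p" (0 to 1); they miss things now and then, are a little off and sometimes report something else, mostly with a low value. They report only what shows in the picture. A call takes as long as a camera call. They do not tell look-alikes from the thing itself.
- ctrl.find_in(picture, label): "uv" ([column, row] in pixels, amid what is visible of it).
The state is a dict: "clock": time; "joint_positions": joint angles; "qd": joint speeds; "joint_efforts": joint torques, N m; "tool_pos": TCP position; "eef_rot": TCP orientation; "wrist_force": force on the tool from outside, world axes, zero at the start; "moment": the same for the moment, N m; "grip_width": finger opening in m.
Only numpy, scipy, OpenCV 4.12 (cv2) and the standard library are available. Lean on these libraries where they do the work, as an engineer would, in place of code of your own. Each camera call takes 0.05 s, during which the arm holds its last target. There are 200 camera calls.

### The job

Close the tray of chocolate pops for delivery: swing the white retaining bar across the sticks until it rests against the locating rib, then put the fresh push rivet (the one whose orange pin still stands up) from the wooden rack through the bar and the tray until its head sits down on the bar, and only then push its pin flush to lock it. Work gently, the tray is light plastic on soft feet and must not be pressed with more than 25 N. Leave the used rivet and the other things on the table alone.

Things in the scene. Friction and masses are not known exactly. Their poses are not given: they have to be found in the camera images.
- tray: Mint-green tray, 270 (its x) x 236 mm (y), fixed sideways but on soft rubber feet: pushed down it sinks some mm (how far differs) and comes back; more than 25 N damages it. Origin under its centre at table height; x to the gold chocolates. Flat channels along both sides, tops 60 mm up, inner edges at y = +-62 mm. Rivet hole in the right channel at (0, -90) mm; 8 mm thick top, hollow below.
- sticks (a point): Middle of the four pops lying along the tray's x between the channels (part of the tray), 50 mm above the tray's origin: the top of the sticks, which are 3 mm thick and 30 mm apart. White combs under them, tops 52 mm, at x = -75 and 55 mm; the gold balls, 27 mm across, lie at x = 96 mm, tops at 62 mm; end walls are lower.
- rib (a point): Top centre of the locating rib on the right channel, on the +x side of the rivet hole: a mint block 8 (x) x 34 (y) x 6 mm high, its top level with the bar's upper face. The closed bar's edge rests against it.
- seat (a point): Point of the tray on the axis of its rivet hole (11.6 mm wide), 66 mm above the tray's origin, at the level of the bar's upper face: the centre of the underside of the rivet's head belongs here. Axes as the tray.
- bar (a joint): Angle (rad) of the white retaining bar about the upright axis through its fixed rivet at point pivot. 0: closed, along the tray's y, edge against the rib (stop), holes in line; grows as the free end swings to the tray's -x, up to 0.75. Bar 28 mm wide, 6 mm thick, reaching 198 mm from the pivot, 60 to 66 mm above the tray's origin. Light friction (about 2 N to push); stays where left.
- pivot (a point): The bar's pivot on the tray's left channel at (0, 90) mm, at the level of the bar's upper face; the black head of the fixed rivet here stands 7 mm higher, 20 mm across.
- bar_hole (a point): Centre of the hole (12.6 mm wide) at the free end of the bar, on its upper face, 180 mm from the pivot.
- rivet: The fresh push rivet, black with a raised orange pin. Origin: centre of the underside of its head, z up out of the head. Head round, 20 mm across, 7 mm high: grip it here, from above. Shank 10 mm thick, straight for 25 mm below the head, then a 6 mm cone to a 5 mm tip. It stands loosely (1.5 mm play) in a hole of the rack, head resting on the rack's top.
- rivet_pin (a joint): How far the fresh rivet's orange pin (12 mm across) is pushed in (m): 0 standing 8 mm up, 0.008 flush with the head, where it stops hard. It takes a push of about 14 N to move and stays where left. Going in, it spreads two legs below the head, so that the rivet no longer enters or leaves a hole.
- pin_top (a point): Centre of the top of the fresh rivet's pin: 15.3 mm above the head's underside when up, 7.3 mm when flush.
- used_rivet: A used black rivet of the same size whose pin, white, is already flush, standing in the other hole of the rack; to be left alone. Origin as the fresh one's.
- rack: Fixed light wooden block, 50 mm (x) by 130 mm (y) by 40 mm high, origin under its centre, with two holes 70 mm apart along y, one with the fresh and one with the used rivet, either way round.
- phone: Phone lying flat, 155 x 74 x 9 mm, black screen, red edge. Bystander.
- bottle: Water bottle with red cap, 64 mm across, 215 mm tall. Bystander.
- spool: Pale blue ribbon spool lying flat, 72 mm across, 25 mm high. Bystander.
- choc0: Gold chocolate in a brown cup, 29 mm across, 29 mm high. Bystander.
- choc1: Another such chocolate. Bystander.
- choc2: Another such chocolate. Bystander.
Things that resemble listed ones, but are neither listed nor needed, are in the scene too. There is more than one size of the rack; the one meant has the size given above.

How it is judged:
By the outcome, as a careful person would: the job done as asked, in the order asked, and still so for the second after the job is handed in, with the robot touching nothing.
It also fails if it takes over 62 s, if anything falls off the work surface, if the arm or the gripper's body presses on something with over 40 N, if the wrist force passes 120 N, or if a joint passes its speed limit or range.

## Working session

There is one attempt and no reset: what is moved stays moved. The work goes in short steps, Python scripts to look and compute and a tool call to move; the robot and the scene stay as the last step left them, time stands still between calls to the robot, and variables do not carry over. Pictures are saved under pics/ and viewed, about 8 in all and at most 12, crops included, and the job is handed in when it is done.

Besides the shell and the picture viewer there is one more tool, called as name(argument=value, ...) on one line, values as JSON. play_rows: Moves the arm, as the interface text tells. Its arguments: {"type":"object","properties":{"moves":{"type":"array","items":{"type":"array","items":{"type":"array","items":{"type":"number"}}}},"grip_force":{"type":"number"}},"required":["moves"]}

```bash
mkdir -p pics; cat > h.py <<'E'
import numpy as np, cv2
from bench import ctrl
def ray(p,uv):
    K=np.array(p["camera_matrix"]);R=np.array(p["R"]);t=np.array(p["t"])
    return -R.T@t, R.T@np.linalg.solve(K,[uv[0],uv[1],1.])
def at_z(p,uv,z):
    c,d=ray(p,uv); return c+d*(z-c[2])/d[2]
def proj(p,X):
    K=np.array(p["camera_matrix"]);q=K@(np.array(p["R"])@np.array(X,float)+np.array(p["t"]));return q[:2]/q[2]
E
python3 - <<'E'
from h import *
s=ctrl.read_state();print({k:np.round(v,4).tolist() for k,v in s.items()}, ctrl.tips_ahead)
zs=dict(tray=.06,sticks=.05,rib=.066,seat=.066,bar=.066,pivot=.073,bar_hole=.066,rivet=.047,pin_top=.055,used_rivet=.047,rack=.04,phone=.009,bottle=.215,spool=.025,choc0=.029)
P={n:ctrl.camera(n) for n in("top","scene")}
for n,p in P.items():
    cv2.imwrite(f"pics/{n}1.png",p["frame"])
    print(n,"cam",np.round(ray(p,(320,240))[0],3))
    for l,z in zs.items():
        for d in ctrl.find_in(p,l)[:4]:
            print(l,round(d["p"],2),np.round(d["uv"],1),np.round(at_z(p,d["uv"],z),3)[:2])
E
```

```text
{'clock': 0.0, 'joint_positions': [-1.3069, 0.2647, 1.6053, -0.0, 1.2737, -0.0369], 'qd': [-0.0009, -0.0014, 0.0001, 0.0011, -0.0015, 0.0027], 'joint_efforts': [-0.0012, -50.2114, -35.6872, 0.0727, 0.0295, -0.0002], 'tool_pos': [0.1998, -0.6441, 0.2514], 'eef_rot': [0.9887, 0.1498, -0.0001, -0.0011], 'wrist_force': [-0.3188, -0.5551, 0.5205], 'moment': [0.0206, -0.0029, 0.0651], 'grip_width': 0.0879} 0.014
top cam [ 0.292 -0.046  1.13 ]
tray 0.91 [259.2 191.8] [0.633 0.138]
sticks 0.78 [261.2 193.2] [0.633 0.135]
rib 0.71 [259.  193.3] [0.627 0.137]
seat 0.71 [259.7 192.5] [0.63  0.136]
bar 0.75 [249.  204.2] [0.597 0.16 ]
pivot 0.57 [259.9 195.6] [0.619 0.133]
bar_hole 0.87 [248.9 202.9] [0.601 0.161]
rivet 0.39 [431.6 253.1] [ 0.501 -0.306]
pin_top 0.75 [151.5 244.9] [0.481 0.397]
used_rivet 0.33 [252.1 200.5] [0.613 0.157]
rack 0.94 [411.  321.5] [ 0.33  -0.258]
rack 0.68 [313.3 308.3] [ 0.348 -0.018]
rack 0.65 [419.4 249.6] [ 0.51  -0.277]
phone 0.96 [468.8 193.3] [ 0.677 -0.414]
phone 0.62 [258.3 191. ] [0.652 0.15 ]
bottle 0.67 [408.6 163.1] [ 0.669 -0.214]
spool 0.83 [150.9 24
[... 426 characters left out ...]
663 0.099]
bar_hole 0.65 [399.2 218.1] [0.595 0.155]
bar_hole 0.39 [320.3 342. ] [ 0.712 -0.223]
used_rivet 0.64 [242.7 301.9] [ 0.521 -0.249]
used_rivet 0.5 [408.8 242.6] [0.65  0.123]
rack 0.9 [182.3 258.5] [ 0.328 -0.255]
rack 0.8 [229.  316.2] [ 0.526 -0.288]
rack 0.55 [267.3 215.9] [ 0.353 -0.03 ]
rack 0.39 [395.9 218.7] [0.574 0.174]
phone 0.63 [234.  417.5] [ 0.689 -0.416]
phone 0.43 [413.1 242.8] [0.635 0.165]
phone 0.18 [397.9 219.2] [0.557 0.206]
bottle 0.93 [320.9 342.4] [ 0.793 -0.307]
spool 0.7 [409. 244.] [0.64  0.141]
spool 0.56 [426.2 171.9] [0.502 0.39 ]
choc0 0.67 [163.4 391.1] [ 0.569 -0.476]
choc0 0.58 [149.1 359.7] [ 0.493 -0.455]
choc0 0.55 [181.6 374.5] [ 0.563 -0.432]
```

View pics/top1.png

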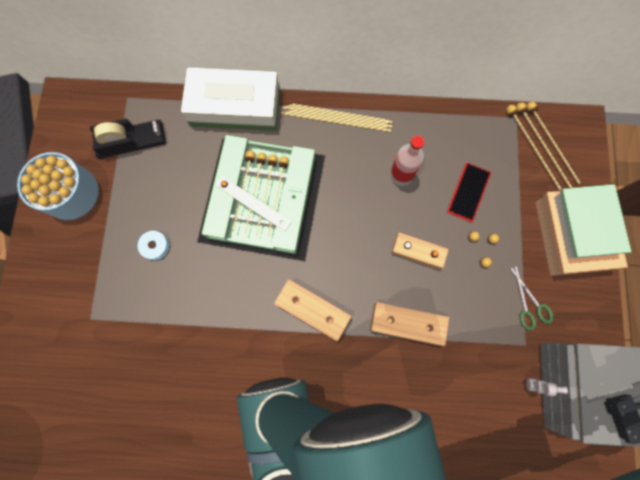

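View pics/scene1.png

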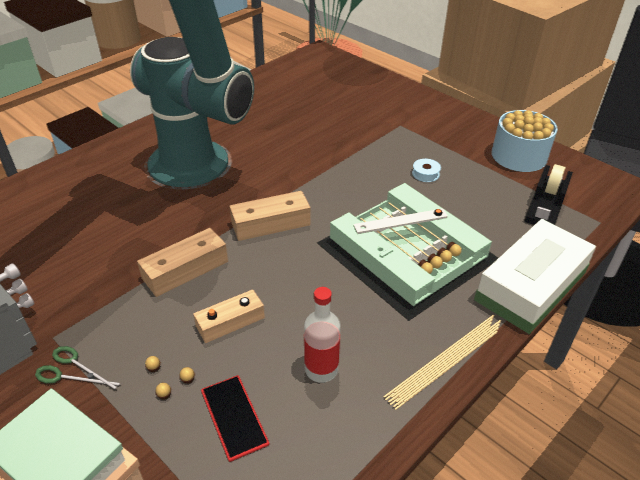

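The top view shows three wooden racks. The ones at (411,323) and (313,309) are empty and longer. The one at (420,250) is about 130 mm long and holds rivets, with an orange pin at (434,254) and a white pin at (408,245), so it fits. The bar is open, with its pivot at (224,184) and its free end at (285,222). I'll move over the rack and confirm with the wrist camera.

play_rows(moves=[[[100, 30, -20, -2, 0], [100, 30, -20, -2, 0], [100, 30, -20, -2, 0], [100, 30, -20, -2, 0], [100, 30, -20, -2, 0], [100, 30, -20, -2, 0], [100, 30, -20, -2, 0], [100, 30, -20, -2, 0], [100, 30, -20, -2, 0], [100, 30, -20, -2, 0], [100, 25, -20, -2, 0], [100, 0, 0, 0, 0]]])

```text
clock: 3.1
tool_pos: [0.4463, -0.3369, 0.2751]
eef_rot: [0.988, 0.151, 0.0, 0.0]
wrist_force: [0.1, -0.1, -0.6]
grip_width: 0.088
```

```bash
cat >> h.py <<'E'
from scipy.spatial.transform import Rotation as Ro
def tool(s):
    R=Ro.from_quat(s["eef_rot"]).as_matrix(); return np.array(s["tool_pos"]),R
def go(s,X,yaw=None):  # total shift in tool axes (mm) to world X; turn so that tool x has world yaw
    p,R=tool(s); d=R.T@(np.array(X)-p)*1000
    y=np.arctan2(R[1,0],R[0,0]); 
    print("shift",np.round(d,1),"yaw",round(y,3),"" if yaw is None else "turn %.3f"%-(yaw-y))
def find(p,names,zs,n=3):
    for l,z in zip(names,zs):
        for d in ctrl.find_in(p,l)[:n]:
            print(l,round(d["p"],2),np.round(d["uv"],1),np.round(at_z(p,d["uv"],z),4)[:2])
E
python3 - <<'E'
from h import *
s=ctrl.read_state();print(s["tool_pos"],s["eef_rot"])
p=ctrl.camera("wrist");cv2.imwrite("pics/w1.png",p["frame"])
c,d=ray(p,(320,240));print("cam",c.round(3),d.round(3),np.array(p["camera_matrix"])[0,0])
find(p,["rivet","pin_top","used_rivet","rack","bottle"],[.047,.0553,.047,.04,.1])
E
```

```text
[ 0.44626558 -0.33687578  0.27508129] [9.88481459e-01 1.51341590e-01 3.26632312e-04 1.47663184e-04]
cam [ 0.519 -0.314  0.406] [-0.293 -0.079 -0.953] 358.99915056071916
rivet 0.55 [317.4 144.6] [ 0.5003 -0.3128]
pin_top 0.64 [315.6 143.3] [ 0.5014 -0.3108]
used_rivet 0.85 [254.6 100.7] [ 0.5209 -0.2449]
rack 0.98 [ 43.4 223.1] [ 0.337  -0.0605]
rack 0.89 [219.5 272.9] [ 0.3368 -0.25  ]
rack 0.44 [433.3 119.1] [ 0.5564 -0.413 ]
```

View pics/w1.png

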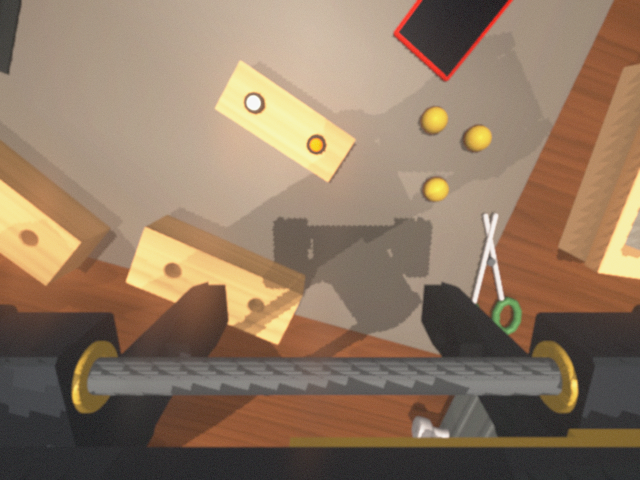

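The correct rack is confirmed: the rivets are 70 mm apart, with the fresh orange pin at (316,145) and the used white one at (254,102). Next I'll move to the tray to look at the bar.

play_rows(moves=[[[100, 17, -28, 0, 0], [100, 17, -28, 0, 0], [100, 17, -28, 0, 0], [100, 17, -28, 0, 0], [100, 17, -28, 0, 0], [100, 17, -28, 0, 0], [100, 17, -28, 0, 0], [100, 17, -28, 0, 0], [100, 17, -28, 0, 0], [100, 17, -28, 0, 0], [100, 17, -28, 0, 0], [100, 17, -28, 0, 0], [100, 17, -28, 0, 0], [100, 17, -28, 0, 0], [0, 0, 0, 0, 0.15], [0, 0, 0, 0, 0.15], [0, 0, 0, 0, 0.15], [0, 0, 0, 0, 0]]])

```text
clock: 5.65
tool_pos: [0.5565, 0.1059, 0.2746]
eef_rot: [0.997, -0.074, -0.0, 0.0]
wrist_force: [0.9, -0.2, -0.2]
grip_width: 0.05
```

```bash
python3 - <<'E'
from h import *
s=ctrl.read_state();print(s["tool_pos"],s["eef_rot"])
p=ctrl.camera("wrist");cv2.imwrite("pics/w2.png",p["frame"])
np.savez("w2.npz",**{k:np.array(p[k]) for k in("camera_matrix","R","t","frame")})
find(p,["tray","sticks","rib","seat","pivot","bar","bar_hole"],[.06,.05,.066,.066,.073,.066,.066],2)
E
```

```text
[0.55654567 0.10588703 0.27458767] [ 9.97239560e-01 -7.42512341e-02 -8.27543340e-05  9.09713638e-05]
tray 0.98 [274.3 122.9] [0.6411 0.1397]
sticks 0.69 [275.7 123.7] [0.6405 0.1398]
rib 0.94 [274.2 124.5] [0.6396 0.1393]
rib 0.51 [626.7 186.6] [ 0.5345 -0.1809]
seat 0.84 [274.  122.8] [0.641  0.1392]
seat 0.28 [627.2 187.6] [ 0.5334 -0.1815]
pivot 0.79 [275.7 123. ] [0.6405 0.1368]
bar 0.78 [263.1 163.1] [0.6074 0.156 ]
bar_hole 0.8 [261.3 166.5] [0.6046 0.1583]
```

View pics/w2.png

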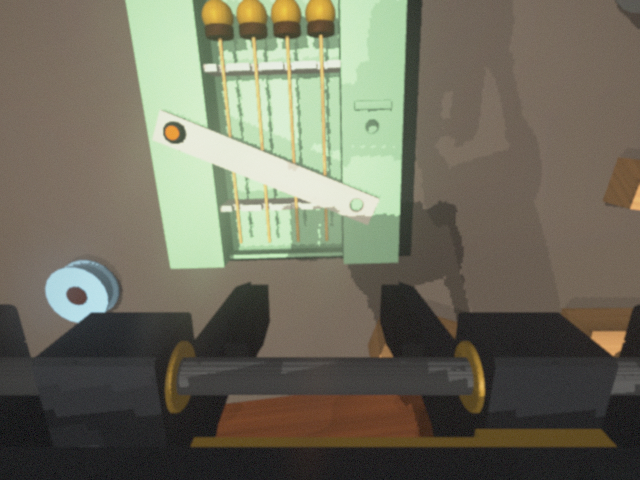

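The wrist view shows the pivot's orange centre at (174,132), the tray hole at (372,126), the rib at (373,105) and the bar hole at (356,205). I'll compute the frames from these.

```bash
python3 - <<'E'
from h import *
p=dict(np.load("w2.npz"))
pv=at_z(p,(174,132),.073);h=at_z(p,(372,126.5),.06);b=at_z(p,(356.5,205),.066);rb=at_z(p,(373,104.5),.066)
g=cv2.cvtColor(p["frame"],cv2.COLOR_BGR2GRAY)
print(pv,h,b,rb)
d=(pv-h)[:2];print("pivot-hole",np.linalg.norm(d),"pivot-barhole",np.linalg.norm((pv-b)[:2]))
ty=d/np.linalg.norm(d);yaw=np.arctan2(-ty[0],ty[1]);tx=np.array([ty[1],-ty[0]]);e=(b-pv)[:2]
print("tray yaw",yaw,"rib ahead",tx@(rb-h)[:2],"bar angle",np.arctan2(-(tx@e),-(ty@e)), "centre",(pv+h)[:2]/2,"tx",tx)
c=(pv+h)[:2]/2
T=lambda x,y:(c+tx*x+ty*y)
s=ctrl.read_state()
print("A");go(s,[*T(-105,-35)*0+T(-.105,-.035),.15],yaw)
for x,y in((-.105,-.035),(-.035,-.035),(-.024,-.035)): print(x,y,T(x,y))
E
```

```text
[0.6464324  0.22768685 0.073     ] [0.62458899 0.05136606 0.06      ] [0.55499321 0.07486158 0.066     ] [0.64317763 0.04917581 0.066     ]
pivot-hole 0.17766866593515526 pivot-barhole 0.17809180111912545
tray yaw -0.12325650664565847 rib ahead 0.018716896830447444 bar angle 0.41593047965788144 centre [0.63551069 0.13952646] tx [ 0.99241353 -0.12294465]
A
shift [-30.7  -6.7 124.7] yaw -0.149 turn -0.025
-0.105 -0.035 [0.52700421 0.11770117]
-0.035 -0.035 [0.59647316 0.10909505]
-0.024 -0.035 [0.60738971 0.10774266]
```

play_rows(moves=[[[0, -15, -3, 0, -0.025], [0, -16, -4, 0, 0], [0, 0, 0, 40, 0], [0, 0, 0, 40, 0], [0, 0, 0, 40, 0], [0, 0, 0, 30, 0], [0, 0, 0, 25, 0], [0, 0, 0, 15, 0], [0, 0, 0, 10, 0], [0, 0, 0, 0, 0], [0, 0, 0, 0, 0]]])

```text
clock: 7.42
tool_pos: [0.5274, 0.118, 0.0757]
eef_rot: [0.998, -0.062, 0.001, -0.0]
wrist_force: [0.1, 0.0, -0.8]
grip_width: 0.0002
```

```bash
python3 - <<'E'
from h import *
s=ctrl.read_state();print(s["tool_pos"],s["grip_width"]);go(s,[.527,.1177,.072],-.123);go(s,[0.6084,.1076,.072])
p=ctrl.camera("wrist");cv2.imwrite("pics/w3.png",p["frame"])
E
```

```text
[0.52743184 0.11797331 0.07569778] 0.0002017120314856383
shift [-0.4  0.3  3.7] yaw -0.124 turn -0.001
shift [81.6  0.3  3.8] yaw -0.124
```

View pics/w3.png

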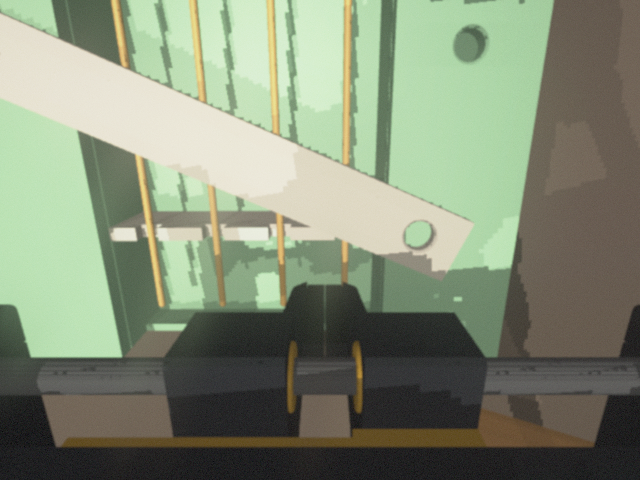

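The closed fingers at (325,290) sit behind the bar, between the channels. I'll lower 3.5 mm and push.

play_rows(moves=[[[0, 0, 0, 3.5, 0], [0, 6, 0, 0, 0], [0, 6, 0, 0, 0], [0, 6, 0, 0, 0], [0, 6, 0, 0, 0], [0, 6, 0, 0, 0], [0, 6, 0, 0, 0], [0, 6, 0, 0, 0], [0, 6, 0, 0, 0], [0, 6, 0, 0, 0], [0, 6, 0, 0, 0], [0, 6, 0, 0, 0], [0, 5, 0, 0, 0], [0, 3, 0, 0, 0], [0, 2, 0, 0, 0], [0, 1, 0, 0, 0], [0, 0, 0, 0, 0]]])

```text
clock: 9.6
tool_pos: [0.6032, 0.1083, 0.0713]
eef_rot: [0.998, -0.062, 0.0, -0.0]
wrist_force: [-1.1, -0.2, -0.2]
grip_width: 0.0002
```

```bash
python3 - <<'E'
from h import *
s=ctrl.read_state();print(s["tool_pos"],s["wrist_force"]);go(s,[0.6084,.1076,.072])
p=ctrl.camera("wrist");cv2.imwrite("pics/w4.png",p["frame"])
E
```

```text
[0.60316032 0.10828447 0.07125987] [-1.05747138 -0.19978972 -0.22281048]
shift [ 5.3  0.  -0.7] yaw -0.124
```

View pics/w4.png

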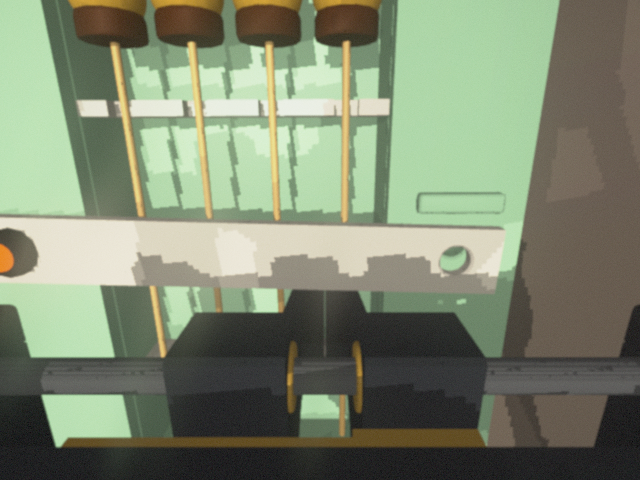

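The bar follows: its edge at (460,228) still has about 6 mm to go to the rib edge at (460,213). I'll continue in small steps.

play_rows(moves=[[[0, 1, 0, 0, 0], [0, 1, 0, 0, 0], [0, 1, 0, 0, 0], [0, 0.5, 0, 0, 0], [0, 0.5, 0, 0, 0], [0, 0.3, 0, 0, 0], [0, 0, 0, 0, 0]]])

```text
clock: 10.52
tool_pos: [0.6072, 0.1077, 0.0712]
eef_rot: [0.998, -0.062, -0.0, 0.0]
wrist_force: [-3.0, -0.9, 0.4]
grip_width: 0.0005
```

play_rows(moves=[[[0, 0.4, 0, 0, 0], [0, 0.3, 0, 0, 0], [0, 0, 0, 0, 0]]])

```text
clock: 10.9
tool_pos: [0.6073, 0.1077, 0.0711]
eef_rot: [0.998, -0.062, -0.001, 0.0]
wrist_force: [-4.9, -0.7, 1.3]
grip_width: 0.0005
```

The bar has reached the stop: force is rising with no further motion. I'll back off, rise and view it.

play_rows(moves=[[[0, -4, 0, 0, 0], [0, -10, 0, 0, 0], [0, 0, 0, -20, 0], [0, 0, 0, -30, 0], [0, 0, 0, -30, 0], [0, 0, 0, -20, 0], [0, 0, 0, 0, 0], [0, 0, 0, 0, 0]]])

```text
clock: 11.9
tool_pos: [0.5935, 0.1093, 0.1704]
eef_rot: [0.998, -0.062, -0.001, 0.0]
wrist_force: [-0.4, 0.1, 0.0]
grip_width: 0.0004
```

```bash
python3 - <<'E'
from h import *
s=ctrl.read_state();print(s["tool_pos"])
p=ctrl.camera("wrist");cv2.imwrite("pics/w5.png",p["frame"])
np.savez("w5.npz",**{k:np.array(p[k]) for k in("camera_matrix","R","t","frame")})
f=p["frame"]; print("pred hole",proj(p,[.6246,.0514,.066]),"pivot",proj(p,[.6464,.2277,.073]))
find(p,["bar_hole","seat","rib","pivot"],[.066,.066,.066,.073],2)
u=proj(p,[.6246,.0514,.066]).astype(int);x0,y0=max(u[0]-50,0),max(u[1]-50,0)
c=cv2.resize(f[y0:y0+100,x0:x0+100],None,fx=4,fy=4,interpolation=cv2.INTER_CUBIC);print(x0,y0)
cv2.imwrite("pics/w5c.png",np.hstack([c,cv2.resize(f,(533,400))])[:, :800] if 0 else np.hstack([c,cv2.resize(f,(400,300))[:300].copy() if 0 else cv2.copyMakeBorder(cv2.resize(f,(400,300)),0,100,0,0,cv2.BORDER_CONSTANT)]))
E
```

```text
[0.59348444 0.10928798 0.1704478 ]
pred hole [405.83343263 186.00338072] pivot [130.35353306 188.30977633]
bar_hole 0.67 [264.1 185.9] [0.6363 0.1439]
seat 0.73 [259.5 144.8] [0.6625 0.1422]
rib 0.62 [262.9 147.8] [0.6604 0.1404]
pivot 0.89 [262.8 144.7] [0.6625 0.1389]
355 136
```

View pics/w5c.png

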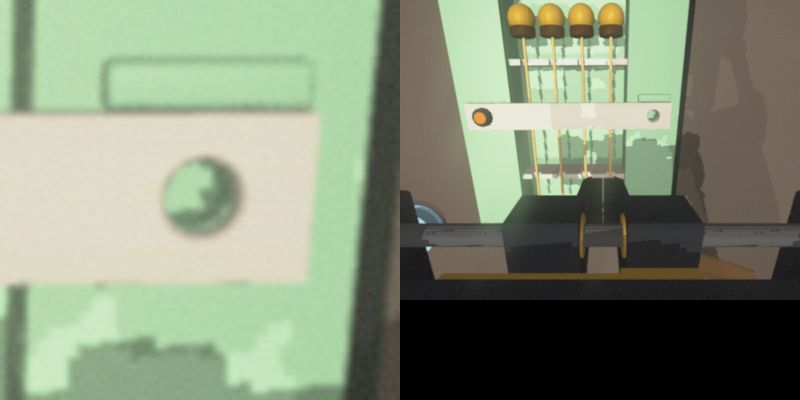

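The bar lies against the rib and the two holes line up, centred at about (405,185). Next I'll compute the hole, the bottle clearance and the move to the rack.

```bash
python3 - <<'E'
from h import *
p=dict(np.load("w5.npz"))
h=at_z(p,(405.25,185),.066);pv=at_z(p,(131,187.5),.073);print("hole",h,"pivot",pv,np.linalg.norm((h-pv)[:2]))
t=ctrl.camera("top");print("bottle cap",at_z(t,(417,142),.215))
s=ctrl.read_state();go(s,[.465,-.308,.20],-.123)
E
```

```text
hole [0.6253096  0.05174201 0.066     ] pivot [0.64685408 0.22714287 0.073     ] 0.1767190567861188
bottle cap [ 0.72066097 -0.2319821   0.215     ]
shift [-75.9 430.  -29.6] yaw -0.124 turn -0.001
```

play_rows(moves=[[[45, -5, 28, -6, 0], [45, -5, 28, -6, 0], [45, -5, 28, -6, 0], [45, -5, 28, -6, 0], [45, -5, 28, -6, 0], [45, -5, 28, 0, 0], [45, -5, 28, 0, 0], [45, -5, 28, 0, 0], [45, -5, 28, 0, 0], [45, -5, 28, 0, 0], [45, -5, 28, 0, 0], [45, -5, 28, 0, 0], [45, -5, 28, 0, 0], [45, -5, 28, 0, 0], [45, -5, 28, 0, 0], [45, 0, 10, 15, 0], [45, 0, 0, 15, 0], [45, 0, 0, 15, 0], [45, 0, 0, 0, 0], [45, 0, 0, 0, 0]]])

```text
clock: 14.7
tool_pos: [0.4667, -0.3075, 0.1561]
eef_rot: [0.998, -0.062, -0.0, -0.0]
wrist_force: [-0.2, -0.9, -0.4]
grip_width: 0.0395
```

```bash
python3 - <<'E'
from h import *
s=ctrl.read_state();print(s["tool_pos"])
p=ctrl.camera("wrist");cv2.imwrite("pics/w6.png",p["frame"])
find(p,["rivet","pin_top","used_rivet"],[.047,.0553,.047],2)
# orange and white centroids
f=p["frame"].astype(int);B,G,R=f[...,0],f[...,1],f[...,2]
hsv=cv2.cvtColor(p["frame"],cv2.COLOR_BGR2HSV)
m=((hsv[...,0]<22)&(hsv[...,1]>190)&(hsv[...,2]>130)).astype(np.uint8)
n,l,st,ce=cv2.connectedComponentsWithStats(m)
for i in range(1,n):
    if st[i,4]>40: print(ce[i].round(1),st[i],at_z(p,ce[i],.0553).round(4))
E
```

```text
[ 0.4666941  -0.30746041  0.1561221 ]
rivet 0.95 [323.  192.6] [ 0.4995 -0.3105]
pin_top 0.85 [321.9 192.4] [ 0.5012 -0.3101]
used_rivet 0.88 [222.6 172.8] [ 0.5209 -0.2461]
[428.9   9.5] [376   0  95  23 649] [ 0.5972 -0.3832  0.0553]
[324.2 193.5] [315 184  18  19 213] [ 0.5003 -0.3115  0.0553]
```

View pics/w6.png

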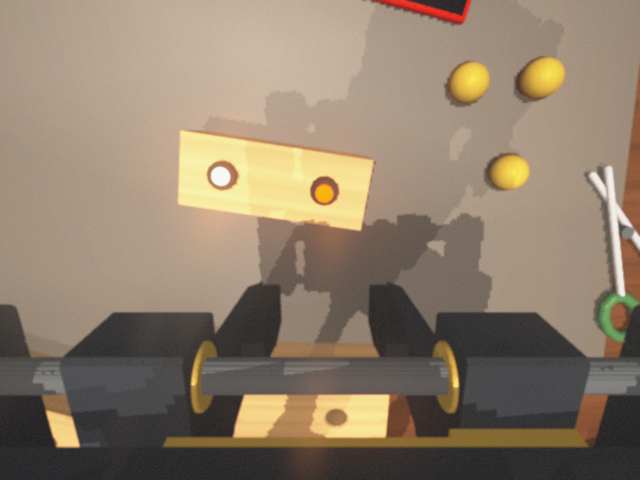

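The fresh rivet's orange pin is at (324,193), between the fingers; the used one is at (221,176). I'll align and descend most of the way.

play_rows(moves=[[[45, 17, 0, 0, 0], [45, 17, 0, 0, 0], [45, 0, 0, 25, 0], [45, 0, 0, 25, 0], [45, 0, 0, 20, 0], [45, 0, 0, 10, 0], [45, 0, 0, 0, 0], [45, 0, 0, 0, 0]]])

```text
clock: 15.9
tool_pos: [0.5008, -0.3127, 0.0771]
eef_rot: [0.998, -0.062, 0.001, 0.0]
wrist_force: [0.1, -0.7, -0.1]
grip_width: 0.0397
```

```bash
python3 - <<'E'
from h import *
s=ctrl.read_state();go(s,[.5003,-.3113,.0555],-.123)
p=ctrl.camera("wrist");cv2.imwrite("pics/w7.png",p["frame"][200:440,180:460].repeat(2,0).repeat(2,1))
E
```

```text
shift [-0.7 -1.4 21.6] yaw -0.124 turn -0.001
```

View pics/w7.png

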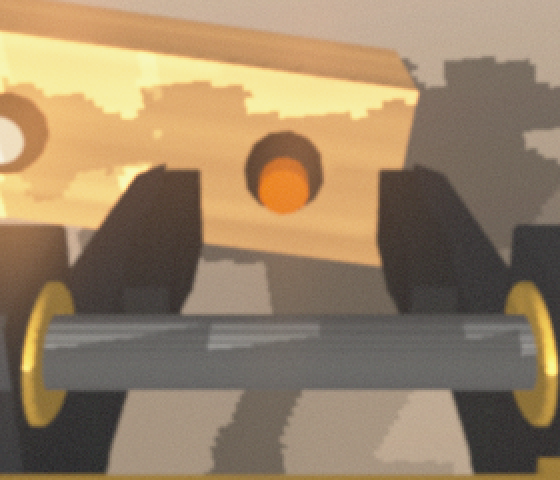

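The head at (284,170) is centred between the fingertips. I'll lower and grip.

play_rows(moves=[[[45, -0.5, -1, 10, 0], [45, 0, 0, 8, 0], [45, 0, 0, 3, 0], [45, 0, 0, 0, 0], [45, 0, 0, 0, 0]]], grip_force=20)

```text
clock: 16.58
tool_pos: [0.4998, -0.3112, 0.0551]
eef_rot: [0.998, -0.062, 0.0, 0.0]
wrist_force: [-0.1, -0.1, 0.2]
grip_width: 0.04
```

play_rows(moves=[[[10, 0, 0, 0, 0], [10, 0, 0, 0, 0], [10, 0, 0, 0, 0], [10, 0, 0, 0, 0], [10, 0, 0, 0, 0], [10, 0, 0, 0, 0]]], grip_force=20)

```text
clock: 17.32
tool_pos: [0.4998, -0.3112, 0.0553]
eef_rot: [0.998, -0.062, 0.0, 0.0]
wrist_force: [-0.2, -0.6, -0.2]
grip_width: 0.0179
```

```bash
cat >> h.py <<'E'
def orange(p,z,box=None):
    hsv=cv2.cvtColor(p["frame"],cv2.COLOR_BGR2HSV)
    m=((hsv[...,0]<17)&(hsv[...,1]>170)&(hsv[...,2]>110)).astype(np.uint8)
    n,l,st,ce=cv2.connectedComponentsWithStats(m)
    for i in range(1,n):
        if st[i,4]>60: print("or",ce[i].round(1),st[i],at_z(p,ce[i],z).round(4))
E
python3 - <<'E'
from h import *
s=ctrl.read_state();print(s["tool_pos"],s["grip_width"])
p=ctrl.camera("wrist");orange(p,.0553)
P,R=tool(s)
for a in((0,0,.0145),(9,0,.0145),(-9,0,.0145)): print(a,proj(p,P+R@np.array([a[0]/1000,0,a[2]])))
print(proj(p,[.5003,-.3115,.047]))
cv2.imwrite("pics/w8.png",cv2.resize(p["frame"][200:400,200:440],None,fx=3,fy=3,interpolation=cv2.INTER_CUBIC))
E
```

```text
[ 0.49982157 -0.3112253   0.05527087] 0.01787871410341075
or [470.8  20.5] [ 383    0  172   46 2263] [ 0.6014 -0.3715  0.0553]
or [324.2 312.8] [310 297  30  33 765] [ 0.5028 -0.3115  0.0553]
(0, 0, 0.0145) [324.42453431 302.60376269]
(9, 0, 0.0145) [324.40985156 284.25924192]
(-9, 0, 0.0145) [324.43874249 320.35535911]
[324.9133228  308.31572652]
```

View pics/w8.png

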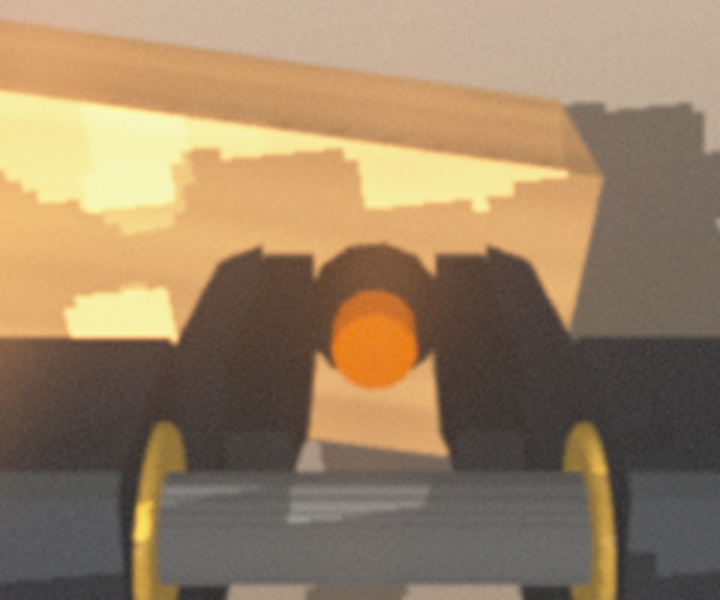

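The head is gripped between both pads, with the orange pin at about (375,335) in the crop and slightly ahead of the pad centre. I'll lift it and hover near the tray hole, with the hole at the same pixel row where the rivet was seen.

play_rows(moves=[[[10, 0, 0, -8, 0], [10, 0, 0, -15, 0], [10, 0, 0, -25, 0], [10, 0, 0, -30, 0], [10, 0, 0, -30, 0], [10, 2, -14, -3.5, 0], [10, 3.5, -26, 0, 0], [10, 3.5, -26, 0, 0], [10, 3.5, -26, 0, 0], [10, 3.5, -26, 0, 0], [10, 3.5, -26, 0, 0], [10, 3.5, -26, 0, 0], [10, 3.5, -26, 0, 0], [10, 3.5, -26, 0, 0], [10, 3.5, -26, 0, 0], [10, 3.5, -26, 0, 0], [10, 3.5, -26, 0, 0], [10, 3.5, -26, 0, 0], [10, 3.5, -26, 0, 0], [10, 0, -22, 0, 0]]])

```text
clock: 19.88
tool_pos: [0.5925, 0.0558, 0.1658]
eef_rot: [0.998, -0.062, -0.001, -0.0]
wrist_force: [-0.9, 0.3, -0.6]
grip_width: 0.0181
```

play_rows(moves=[[[10, 0, 0, 0, 0], [10, 0, 0, 0, 0]]])

```text
clock: 20.12
tool_pos: [0.5928, 0.0538, 0.1664]
eef_rot: [0.998, -0.062, -0.0, 0.0]
wrist_force: [0.7, -0.0, -0.3]
grip_width: 0.0176
```

```bash
python3 - <<'E'
from h import *
s=ctrl.read_state();print(s["tool_pos"],s["grip_width"],s["wrist_force"]);go(s,[.5917,.0546,.1668],-.123)
p=ctrl.camera("wrist");orange(p,.1)
np.savez("w9.npz",**{k:np.array(p[k]) for k in("camera_matrix","R","t","frame")})
print("pred",proj(p,[.6253,.0511,.066]))
cv2.imwrite("pics/w9.png",cv2.resize(p["frame"][130:370,220:420],None,fx=2.5,fy=2.5,interpolation=cv2.INTER_CUBIC))
E
```

```text
[0.5927721  0.05380553 0.16637619] 0.01762444067456252 [ 0.67033203 -0.01336255 -0.30288082]
shift [-1.2 -0.7 -0.4] yaw -0.124 turn -0.001
or [ 34.  197.4] [ 30 192  10  13  88] [0.6505 0.2095 0.1   ]
or [324.6 316.7] [311 305  28  23 418] [0.5563 0.0583 0.1   ]
pred [322.3090056  195.41472958]
```

View pics/w9.png

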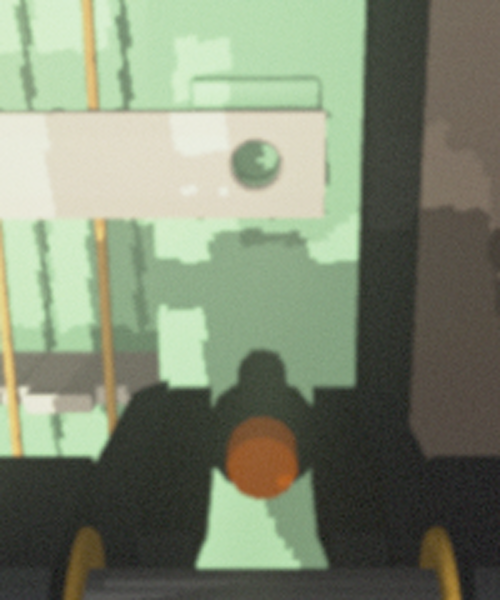

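The hole is at (256,163) in the crop, or pixel (322.6,195.3), and the rivet hangs straight in the grip. I'll compute the final offset.

```bash
python3 - <<'E'
from h import *
p=dict(np.load("w9.npz"));s=ctrl.read_state()
h=at_z(p,(322.6,195.3),.066);print(h,s["tool_pos"])
T=h[:2]+[-.0005,.0003];print(T)
go(s,[*T,.112],-.123);go(s,[*T,.0805])
E
```

```text
[0.62535138 0.05090241 0.066     ] [0.59284693 0.05348928 0.16649228]
[0.62485138 0.05120241]
shift [32.1 -1.7 54.5] yaw -0.124 turn -0.001
shift [32.1 -1.7 86. ] yaw -0.124
```

play_rows(moves=[[[10, 16, -1, 0, 0], [10, 16, -0.5, 0, 0], [10, 0, 0, 20, 0], [10, 0, 0, 20, 0], [10, 0, 0, 8, 0], [10, 0, 0, 0, 0], [10, 0, 0, 0, 0]]])

```text
clock: 21.05
tool_pos: [0.6254, 0.0517, 0.1191]
eef_rot: [0.998, -0.062, 0.0, -0.0]
wrist_force: [0.7, 0.3, 0.2]
grip_width: 0.0178
```

```bash
python3 - <<'E'
from h import *
for i in range(4):
    p=ctrl.camera("wrist");s=ctrl.read_state();print(s["wrist_force"].__repr__(),s["grip_width"]);go(s,[.62485,.0512,.0805],-.123)
E
```

```text
array([ 0.13177845, -0.36587089, -0.08679566]) 0.018035805317558103
shift [-0.8  0.6 39. ] yaw -0.124 turn -0.001
array([-0.96140635,  0.05590569,  0.2978472 ]) 0.01780858469376467
shift [-0.9  0.6 39.2] yaw -0.124 turn -0.001
array([1.26663527, 0.18813645, 0.0736489 ]) 0.017868294456952843
shift [-0.9  0.6 39.2] yaw -0.124 turn -0.001
array([-0.03959209, -0.26508067, -0.00974172]) 0.01770358430609196
shift [-0.9  0.6 39.1] yaw -0.124 turn -0.001
```

play_rows(moves=[[[10, -0.8, 0.6, 0, 0], [10, 0, 0, 3, 0], [10, 0, 0, 3, 0], [10, 0, 0, 3, 0], [10, 0, 0, 2, 0], [10, 0, 0, 2, 0], [10, 0, 0, 0, 0], [10, 0, 0, 0, 0]]])

```text
clock: 22.25
tool_pos: [0.6244, 0.0511, 0.1058]
eef_rot: [0.998, -0.062, 0.0, -0.0]
wrist_force: [0.2, -0.2, 0.2]
grip_width: 0.018
```

Clean entry so far. I'll continue in steps.

play_rows(moves=[[[10, 0, 0, 1.5, 0], [10, 0, 0, 1.5, 0], [10, 0, 0, 1, 0], [10, 0, 0, 1, 0], [10, 0, 0, 0, 0]]])

```text
clock: 22.88
tool_pos: [0.6242, 0.051, 0.1005]
eef_rot: [0.998, -0.062, -0.0, 0.0]
wrist_force: [0.3, -0.3, -0.8]
grip_width: 0.0179
```

play_rows(moves=[[[10, 0, 0, 2, 0], [10, 0, 0, 2, 0], [10, 0, 0, 2, 0], [10, 0, 0, 1, 0], [10, 0, 0, 0, 0]]])

```text
clock: 23.5
tool_pos: [0.6242, 0.0511, 0.0935]
eef_rot: [0.998, -0.062, -0.0, 0.0]
wrist_force: [-1.1, -0.5, -0.3]
grip_width: 0.0177
```

play_rows(moves=[[[10, 0, 0, 2, 0], [10, 0, 0, 2, 0], [10, 0, 0, 2, 0], [10, 0, 0, 2, 0], [10, 0, 0, 1, 0], [10, 0, 0, 1, 0], [10, 0, 0, 0, 0], [10, 0, 0, 0, 0]]])

```text
clock: 24.5
tool_pos: [0.6244, 0.0511, 0.0838]
eef_rot: [0.998, -0.062, 0.0, -0.0]
wrist_force: [-0.7, 1.6, -0.4]
grip_width: 0.0178
```

play_rows(moves=[[[10, 0, 0, 1, 0], [10, 0, 0, 1, 0], [10, 0, 0, 0.5, 0], [10, 0, 0, 0.5, 0], [10, 0, 0, 0, 0], [10, 0, 0, 0, 0]]])

```text
clock: 25.25
tool_pos: [0.6243, 0.0511, 0.081]
eef_rot: [0.998, -0.062, 0.0, -0.0]
wrist_force: [-1.6, -0.0, 3.7]
grip_width: 0.0177
```

The head touches the bar at 3.7 N, at the expected height. One more small press, then I'll release and rise.

play_rows(moves=[[[10, 0, 0, 0.5, 0], [10, 0, 0, 0, 0], [10, 0, 0, 0, 0]]])

```text
clock: 25.62
tool_pos: [0.6243, 0.0511, 0.0804]
eef_rot: [0.998, -0.062, 0.0, 0.0]
wrist_force: [-3.1, -0.2, 5.3]
grip_width: 0.0178
```

play_rows(moves=[[[45, 0, 0, 0, 0], [45, 0, 0, 0, 0], [45, 0, 0, 0, 0], [45, 0, 0, 0, 0], [45, 0, 0, -3, 0], [45, 0, 0, -10, 0], [45, 0, 0, -25, 0], [45, -5, 0, -30, 0], [45, -10, 0, -20, 0], [0, -18, 0, -10, 0], [0, 0, 0, 0, 0], [0, 0, 0, 0, 0]]])

```text
clock: 27.12
tool_pos: [0.5914, 0.0552, 0.1779]
eef_rot: [0.998, -0.062, -0.0, -0.0]
wrist_force: [0.2, -0.1, 1.0]
grip_width: 0.0117
```

```bash
python3 - <<'E'
from h import *
s=ctrl.read_state();print(s["tool_pos"],s["grip_width"])
p=ctrl.camera("wrist");f=p["frame"]
orange(p,.0813);print("pred seat head top",proj(p,[.6253,.0509,.073]),"if pin top",proj(p,[.6253,.0509,.0813]))
for l in("rivet","pin_top"):
    print(l,[(round(d["p"],2),np.round(d["uv"],1)) for d in ctrl.find_in(p,l)[:2]])
u=proj(p,[.6253,.0509,.07]).astype(int)
t=ctrl.camera("scene");v=proj(t,[.6253,.0509,.07]).astype(int)
a=cv2.resize(f[u[1]-40:u[1]+40,u[0]-40:u[0]+40],(400,400),interpolation=cv2.INTER_CUBIC)
b=cv2.resize(t["frame"][v[1]-30:v[1]+30,v[0]-30:v[0]+30],(400,400),interpolation=cv2.INTER_CUBIC)
cv2.imwrite("pics/w10.png",np.hstack([a,b]));print(u,v)
E
```

```text
[0.59138117 0.05522895 0.17789708] 0.011692568626384691
or [324.2 194.8] [316 187  18  17 239] [0.6249 0.0512 0.0813]
pred seat head top [324.53563411 191.87037502] if pin top [324.53767621 194.14766972]
rivet [(0.91, array([325.5, 192.9])), (0.37, array([184. , 150.5]))]
pin_top [(0.72, array([323.2, 192.4])), (0.2, array([324.2, 191.6]))]
[324 191] [379 245]
```

Orange pin at (324.2,194.8) against a predicted (324.5,194.1) for the seated height, so the rivet is seated and upright. Next I'll go above the pin with closed fingers.

play_rows(moves=[[[0, 17, 0, 0, 0], [0, 17.8, 0, 0, 0], [0, 0, 0, 25, 0], [0, 0, 0, 25, 0], [0, 0, 0, 18, 0], [0, 0, 0, 8, 0], [0, 0, 0, 0, 0], [0, 0, 0, 0, 0]]])

```text
clock: 28.32
tool_pos: [0.627, 0.0509, 0.1033]
eef_rot: [0.998, -0.062, 0.001, -0.0]
wrist_force: [-0.4, -0.1, -0.2]
grip_width: 0.0003
```

```bash
python3 - <<'E'
from h import *
s=ctrl.read_state();print(s["tool_pos"],s["grip_width"],s["wrist_force"]);go(s,[.626,.0512,.0953])
E
```

```text
[0.62696939 0.05088766 0.10326578] 0.0002565877317192655 [-0.41890263 -0.07286879 -0.21894313]
shift [-1.  -0.2  8. ] yaw -0.124
```

View pics/w10.png

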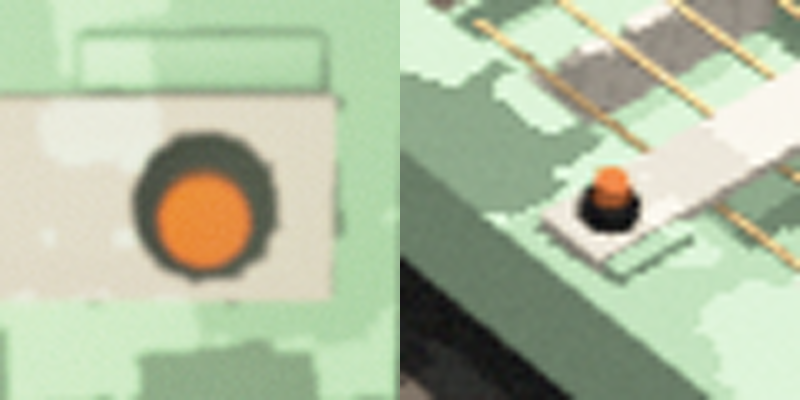

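The rivet's head sits flat on the bar at (205,205) in the left crop, with the pin still up, and the bar is against the rib. Now I'll push the pin.

play_rows(moves=[[[0, -1, 0, 3, 0], [0, 0, 0, 3, 0], [0, 0, 0, 1, 0], [0, 0, 0, 1, 0], [0, 0, 0, 1, 0], [0, 0, 0, 0, 0]]])

```text
clock: 29.08
tool_pos: [0.6252, 0.051, 0.0942]
eef_rot: [0.998, -0.062, 0.0, -0.0]
wrist_force: [-3.2, 0.1, 6.9]
grip_width: 0.0002
```

play_rows(moves=[[[0, 0, 0, 0.7, 0], [0, 0, 0, 0.7, 0], [0, 0, 0, 0.5, 0], [0, 0, 0, 0, 0]]])

```text
clock: 29.58
tool_pos: [0.6254, 0.051, 0.0931]
eef_rot: [0.998, -0.062, 0.0, 0.0]
wrist_force: [-4.2, -0.0, 9.4]
grip_width: 0.0003
```

play_rows(moves=[[[0, 0, 0, 0.7, 0], [0, 0, 0, 0.7, 0], [0, 0, 0, 0.6, 0], [0, 0, 0, 0, 0]]])

```text
clock: 30.08
tool_pos: [0.6255, 0.051, 0.0918]
eef_rot: [0.998, -0.062, 0.0, -0.0]
wrist_force: [-6.0, 0.1, 13.4]
grip_width: 0.0003
```

play_rows(moves=[[[0, -0.5, 0, 0.5, 0], [0, -0.5, 0, 0.5, 0], [0, 0, 0, 0.5, 0], [0, 0, 0, 0, 0]]])

```text
clock: 30.58
tool_pos: [0.6253, 0.051, 0.0908]
eef_rot: [0.998, -0.062, 0.001, -0.0]
wrist_force: [-3.9, -0.8, 14.4]
grip_width: 0.0005
```

play_rows(moves=[[[0, -0.5, 0, 0.7, 0], [0, 0, 0, 0.7, 0], [0, 0, 0, 0.6, 0], [0, 0, 0, 0, 0]]])

```text
clock: 31.08
tool_pos: [0.6252, 0.051, 0.0889]
eef_rot: [0.998, -0.062, 0.002, 0.0]
wrist_force: [-3.3, -1.4, 13.6]
grip_width: 0.0003
```

The force has levelled off at about 14 N, so the pin is moving.

play_rows(moves=[[[0, 0, 0, 0.7, 0], [0, 0, 0, 0.7, 0], [0, 0, 0, 0.7, 0], [0, 0, 0, 0.7, 0], [0, 0, 0, 0, 0]]])

```text
clock: 31.7
tool_pos: [0.6252, 0.051, 0.0861]
eef_rot: [0.998, -0.062, 0.002, 0.0]
wrist_force: [-4.0, -1.8, 13.9]
grip_width: 0.0003
```

play_rows(moves=[[[0, 0, 0, 0.6, 0], [0, 0, 0, 0.6, 0], [0, 0, 0, 0.6, 0], [0, 0, 0, 0, 0]]])

```text
clock: 32.2
tool_pos: [0.6252, 0.051, 0.0843]
eef_rot: [0.998, -0.062, 0.002, 0.0]
wrist_force: [-3.2, -1.3, 14.1]
grip_width: 0.0003
```

play_rows(moves=[[[0, 0, 0, 0.6, 0], [0, 0, 0, 0.6, 0], [0, 0, 0, 0, 0]]])

```text
clock: 32.58
tool_pos: [0.6253, 0.051, 0.0834]
eef_rot: [0.998, -0.062, 0.002, -0.0]
wrist_force: [-4.6, -0.8, 16.1]
grip_width: 0.0004
```

play_rows(moves=[[[0, 0, 0, 0.5, 0], [0, 0, 0, 0.4, 0], [0, 0, 0, 0, 0]]])

```text
clock: 32.95
tool_pos: [0.6253, 0.051, 0.0828]
eef_rot: [0.998, -0.062, 0.002, -0.0]
wrist_force: [-5.3, -1.1, 17.0]
grip_width: 0.0007
```

play_rows(moves=[[[0, 0, 0, 0.5, 0], [0, 0, 0, 0.3, 0], [0, 0, 0, 0, 0]]])

```text
clock: 33.33
tool_pos: [0.6253, 0.051, 0.0823]
eef_rot: [0.998, -0.062, 0.002, 0.0]
wrist_force: [-5.0, -0.7, 18.3]
grip_width: 0.0004
```

The force now rises with the sink slope, so the pin is against its hard stop. I'll retreat and check.

play_rows(moves=[[[0, 0, 0, -3, 0], [0, 0, 0, -5, 0], [0, 0, 0, -20, 0], [0, 0, 0, -30, 0], [0, -15, 0, -30, 0], [0, -19, 0, -9, 0], [0, 0, 0, 0, 0], [0, 0, 0, 0, 0]]])

```text
clock: 34.33
tool_pos: [0.59, 0.0553, 0.1751]
eef_rot: [0.998, -0.062, 0.0, 0.0]
wrist_force: [0.5, 0.3, -0.2]
grip_width: 0.0006
```

```bash
python3 - <<'E'
from h import *
s=ctrl.read_state();print(s["tool_pos"],s["wrist_force"])
p=ctrl.camera("wrist");orange(p,.0733)
print("flush",proj(p,[.6251,.0511,.0733]),"up",proj(p,[.6251,.0511,.0813]),"barhole/rib check")
for l in("rivet","used_rivet","bar"): print(l,[(round(d["p"],2),np.round(d["uv"],1)) for d in ctrl.find_in(p,l)[:2]])
# dark head centroid and bar's front edge relative to rib in the same frame
f=cv2.cvtColor(p["frame"],cv2.COLOR_BGR2HSV)
u=proj(p,[.6251,.0511,.07]).astype(int);w=f[u[1]-30:u[1]+30,u[0]-30:u[0]+30]
m=((w[...,2]<90)|((w[...,0]<17)&(w[...,1]>170))).astype(np.uint8)
n,l,st,ce=cv2.connectedComponentsWithStats(m)
i=1+st[1:,4].argmax();print("head",ce[i]+u-30,st[i])
t=ctrl.camera("scene");orange(t,.0733);print("scene flush",proj(t,[.6251,.0511,.0733]),"up",proj(t,[.6251,.0511,.0813]))
E
```

```text
[0.59003908 0.05534143 0.17511025] [ 0.51473449  0.32103725 -0.24627467]
or [324.1 191.5] [316 184  17  16 219] [0.6248 0.0512 0.0733]
flush [324.19430067 191.02999032] up [324.18503983 193.22202346] barhole/rib check
rivet [(0.89, array([323.8, 189.8]))]
used_rivet []
bar [(0.73, array([183.3, 188.2])), (0.69, array([178.1, 150.4]))]
head [324.09589041 191.51598174] [ 22  24  17  16 219]
or [322.3 295.3] [314 287  17  18 252] [ 0.639  -0.1418  0.0733]
or [322.1 359.2] [306 342  34  32 748] [ 0.7451 -0.2525  0.0733]
or [236.1 429.7] [202 376  67  85 450] [ 0.7424 -0.4492  0.0733]
scene flush [380.07239021 244.32992557] up [380.3579972  241.58570726]
```

Pin at row 191.5 matches flush (191.0) rather than up (193.2), so it's locked. Handing in.

```bash
python3 -c "
from h import *
print(ctrl.job_done(), ctrl.read_state()['clock'])"
```

```text
the job is handed in; nothing more can be done
the job is handed in; nothing more can be done
```

The tray is closed and locked, and I handed the job in after about 34 s of the 62 s allowed.

- **Bar:** I pushed it closed until the force rose to about 5 N with no further motion. The pictures show its edge against the rib and the holes in line.
- **Rivet:** I took the fresh rivet (orange pin) from the 130 mm rack and lowered it through both holes with no noticeable resistance. The head met the bar at the expected height, and I pressed it to about 5 N. A picture taken before locking shows the head flat on the bar with the pin still up.
- **Pin:** It moved in at a steady 14 N. The force then rose against the hard stop, and I ended at 18.3 N. That is the highest reading I took; force is only reported at the end of each move, so short peaks in between would not show.

**Last checks:** In the wrist picture the pin sits at row 191.5, against 191.0 predicted for flush and 193.2 for still up. I had used up my pictures to view, so I checked this only by numbers. My crude test for the head's outline in that picture found only the orange pin, and the colour search in the scene camera did not pick out the rivet. Those two checks neither confirm nor contradict the result.

I left the used rivet and everything else on the table alone. The arm had risen clear of the tray and was touching nothing.

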